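Half light on the optical bench

ROBOT

A 6-joint arm with a two-finger parallel gripper is mounted at the origin on the work surface. World frame = base frame: x ahead of the robot, y to its left, z up, the work surface at z = 0. Lengths are in m, angles in rad, forces in N, time in s.
With the tool pointing down it reaches from about 0.325 to 0.775 m from the base axis. Payload 5.5 kg.
Tool frame: the origin (TCP) lies between the finger pads; the fingertips stand 8 mm ahead of it and the grasp point (between the pads) lies 11 mm behind it (tcp_to_tips is the distance from the TCP to the fingertips, in m); z points along the fingers, y is the direction in which the jaws open and shut (so a half turn about z gives the same grasp; the last joint's range is limited). The gripper opens to 88 mm and grips with 3 to 60 N. Pads are 20 mm wide; open, the fingers measure 115 mm over their backs; the gripper's body (75 mm by 178 mm) begins 61 mm behind the grasp point.
Start: joints at [-1.387, 0.091, 1.231, -0, 1.82, -0.057], TCP at [0.143, -0.583, 0.231] pointing down, gripper open.
Joint ranges: [-2.87, 2.87], [-0.86, 2.18], [0.17, 2.46], [-1.51, 4.65], [0.06, 2.69], [-2.65, 2.65]. Speed limits (rad/s): [2.57, 2.57, 3.01, 3.14, 3.14, 3.14].

INTERFACE

Orientations are given as a unit quaternion [w, x, y, z].
In Python, from bench import * gives the robot as it stands. Calls block until the motion is done:
- move_to(position, orientation): joint-space move of the TCP to a pose.
- move_l(position, speed=0.15, orientation=None): straight line of the TCP; orientation=None keeps the orientation; speed is the mean speed in m/s.
- movej(angles): joint-space move.
- gripper_open() and close(): open the fingers fully, or close them until they stop; the grip force is fixed at half the most.
- hold(seconds).
- inverse_kinematics(position, orientation): joint angles nearest the present ones, or None.
- state(): the state.
- get_image(name): name is "scene" or "side" or "wrist"; returns a dict with "frame" (420x560x3 uint8, blue, green, red), "depth" (420x560 float32, m along the optical axis (not along the pixel's ray), 0 where there is no reading), "camera_matrix" (3x3 intrinsics, pixels), "k1" (the pictures are not rectified: a ray, as slopes to the right and down, at radius r is drawn at 1 + k1 r^2 times it, then the intrinsics apply), "view" (4x4, takes a point from world to camera coordinates). Camera axes: x right, y up, looking along -z (the intrinsics and any distortion apply to the point x, -y, -z); pixel columns grow to the right and rows downward; lengths in m; the calibration is good to about 2 mm. A picture is of the moment at which its call begins.
A pose or a line that the arm cannot do raises IKError and nothing moves.
- job_done(): hands the job in, once; it reports no verdict.
The state is a dict: "time": time; "joint_pos": joint angles; "dq": joint speeds; "joint_torque": joint torques, N m; "ee_pos": TCP position; "ee_rot": TCP orientation; "ft_force": force on the tool from outside, world axes, zero at the start; "moment": the same for the moment, N m; "finger_gap": finger opening in m.
Only numpy, scipy, OpenCV 4.12 (cv2) and the standard library are available. Lean on these libraries where they do the work, as an engineer would, in place of code of your own. Each camera call takes 0.05 s, during which the arm holds its last target.

TASK

Take the large round lens out of the wooden storage block and lower it, without dropping it, into the empty socket on the optical bench until its stem is fully down, leaving it upright and square to the lamp's beam, and let go of it. Then draw the lamp's spring-return shutter to half open and finish holding it steady there, without letting go, for the light reading. Leave everything else standing where it is.

Things in the scene. Friction and masses are not known exactly. Their poses are not given: they have to be found in the camera images.
- lens: large round lens: glass in a black ring frame 66 mm across, 14 mm thick, on a 12 mm steel stem; 0.14 kg. Origin: centre of the stem's flat foot; z up the stem, x the optical axis (through the thickness). Ring centre 88 mm above the foot, its bottom 55, its top 121; 18 mm collar at 48 to 56. Pinch the rim's top across the 14 mm. Starts upright in a hole of the block, foot on its bottom, x level
- rack: fixed wooden storage block 50 x 260 x 48 mm (x, y, z) on the table, origin at the centre of its underside; three holes along its y at -85, 0 and +85 mm, 15 mm wide, 40 mm deep (bottom 8 mm above the table); lens, small_lens and slit_plate stand in them in any order, facing roughly along its x
- rider: the empty lens holder, fixed on the rail: grey saddle 80 x 50 mm with a square column 34 x 34 mm. Origin: saddle's centre at the rail's top, 35 mm above the table; z up, y along the rail, parallel to the beam (+y to the lamp). Round upright bore on the column's axis, 15 mm wide, 40 mm deep, bottom 16 mm above the origin. This rider or iris_rider may be the nearer to the lamp
- socket (a point): centre of the mouth of the empty bore (3 mm chamfer), 56 mm above the rider's origin, 91 mm above the table; axes as the rider. The seated lens has its foot on the bore's bottom, 51 mm above the table, and its top at 172 mm; it can turn in the bore, so leave it with its x along the rail (either way round)
- lamp_house: fixed lamp house: grey box 130 x 100 x 120 mm (x, y, z), finned roof 193 mm above the table. Origin: its saddle's centre at the rail's top, 35 mm above the table; z up, y along the rail. Front face with 40 mm aperture at y = -50 mm; beam goes along -y. The shutter runs across the front between two guides; the upper one, top 177 mm above the table, has index marks: closed, half (longest), open
- shutter (a joint): travel of the shutter (m): 0 closed (start), 0.025 half open, 0.050 fully open against the stop. It opens along the lamp house's -x (roughly towards the robot). The spring always pulls it shut: about 2.7 N at closed, 7.2 N at half and 11.7 N at full travel (180 N/m); let go, it snaps shut
- shutter_post (a point): point on the axis of the shutter's upright black post, a cylinder 15 mm in diameter and 36 mm tall standing free 19 mm in front of the lamp house's front face, above the guide; 18 mm below the post's top, 203 mm above the table. It moves with the shutter; axes as the lamp house
- iris_rider: bystander: fixed rider carrying a black iris diaphragm disc 80 mm in diameter across the rail, top 179 mm above the table; origin as for the rider
- sensor: bystander: fixed rider at the far end of the rail from the lamp carrying a light sensor box, top 167 mm above the table; origin as for the rider
- small_lens: bystander in the block: like the large lens, but its ring is only 40 mm in diameter; origin at the foot of the stem, top 108 mm above it
- slit_plate: bystander in the block: square black plate 66 x 66 mm, 6 mm thick, with an upright slit, on the same stem; origin at the foot of the stem, top 121 mm above it
- prism: bystander: upright triangular glass prism 50 mm tall, sides about 35 mm; origin at the centre of its underside
- beaker: bystander: open glass beaker 68 mm wide, 90 mm tall; origin at the centre of its underside
- slide_box: bystander: closed wooden box 100 x 78 x 30 mm; origin at the centre of its underside
Not all that is in view belongs to the job. Leave any blue look-alike of the lens alone.

How it is judged:
On the way, in this order (a step that is already met when the one before it is completed fails the run):
1. the large lens stands fully down in the empty socket, upright and square to the beam, let go (horizontal distance between lens and rider below 0.004 m and z of lens in the frame of rider between 0.012 and 0.02 m and angle between lens's own z axis and vertical below 0.12 rad and angle between the x axis of lens and the y axis of rider, either way round below 0.17 rad and contact force between the fingers and lens below 0.1 N and linear speed of lens below 0.03 m/s), for 0.3 s.
2. the shutter is held half open by the robot (value of joint shutter between 0.021 and 0.029 m and contact force between any of the arm, the fingers and lamp_house above 3 N), for 0.5 s.
At the end, for the whole second after the job is handed in: Large lens in the empty rider's bore: foot within 4 mm of its bottom and centre, upright within 0.12 rad, axis within 0.17 rad of the rail, still, fingers off it; robot holding the shutter still at 25 +-4 mm of travel with at least 3 N of contact through the last second (all of step 1 and all of step 2 and velocity of joint shutter between -0.01 and 0.01 m/s); the arm keeps its last pose, push and grip.
It fails at once if another piece is knocked over or shifted more than 25 mm (distance of any of slit_plate, small_lens, prism, beaker, slide_box from where it was at the start of the episode above 0.025 m or angle between any of slit_plate, small_lens, prism, beaker, slide_box's own z axis and vertical above 0.5 rad).
It fails at once if the lens is dropped: it falls freely faster than 0.5 m/s (more than about 12 mm) out of the fingers (contact force between the fingers and lens below 0.05 N and linear speed of lens above 0.5 m/s).
It also fails if it takes over 56 s, if anything falls off the work surface, if the arm or the gripper's body presses on something with over 40 N, if the wrist force passes 120 N, or if a joint passes its speed limit or range.

## Working session

There is one attempt and no reset: what is moved stays moved. The work goes in short steps, each a Python script; the robot and the scene stay as the last script left them, time stands still between calls to the robot, and variables do not carry over. Pictures are saved under pics/ and viewed, and the job is handed in when it is done.

```bash
ls; mkdir -p pics; cat > h.py <<'E'
from bench import *
import numpy as np, cv2
def grab(n,tag):
    d=get_image(n); cv2.imwrite(f'pics/{tag}.png',d['frame']); np.savez(f'pics/{tag}.npz',**{k:np.asarray(v) for k,v in d.items()}); return d
def load(tag): return dict(np.load(f'pics/{tag}.npz'))
def cloud(d):
    K=d['camera_matrix'];k1=float(d['k1']);dep=d['depth'];h,w=dep.shape
    u,v=np.meshgrid(np.arange(w),np.arange(h))
    pts=np.stack([u,v],-1).reshape(-1,1,2).astype(float)
    s=cv2.undistortPoints(pts,K,np.array([k1,0,0,0.]),).reshape(h,w,2)
    c=np.stack([s[...,0]*dep,-s[...,1]*dep,-dep,np.ones_like(dep)],-1)
    P=c@np.linalg.inv(d['view']).T
    P=P[...,:3]; P[dep<=0]=np.nan
    return P
E
python3 - <<'E'
from h import *
for n in ['scene','side','wrist']:
    d=grab(n,n+'0'); print(n,np.round(np.linalg.inv(d['view']),3).tolist(),d['k1'],d['camera_matrix'].tolist() if hasattr(d['camera_matrix'],'tolist') else d['camera_matrix'])
s=state(); print(s)
E
```

```text
pics
scene [[-0.508, -0.702, 0.499, 0.964], [0.861, -0.419, 0.287, 0.267], [0.008, 0.576, 0.818, 0.959], [0.0, 0.0, 0.0, 1.0]] -0.09109076964845529 [[445.8380158756463, 0.0, 279.259081092344], [0.0, 445.8380158756463, 214.32846971846226], [0.0, 0.0, 1.0]]
side [[-0.75, 0.412, -0.518, 0.07], [-0.662, -0.459, 0.593, 0.479], [0.006, 0.787, 0.616, 0.633], [0.0, 0.0, 0.0, 1.0]] 0.031243086624416744 [[395.51653543923175, 0.0, 283.14260922074595], [0.0, 395.51653543923175, 203.58010186449843], [0.0, 0.0, 1.0]]
wrist [[0.239, 0.937, 0.253, 0.214], [-0.971, 0.232, 0.06, -0.567], [-0.003, -0.26, 0.965, 0.385], [0.0, 0.0, 0.0, 1.0]] 0.0060896554131088226 [[378.3809691536007, 0.0, 281.762446826436], [0.0, 378.3809691536007, 214.2009204262702], [0.0, 0.0, 1.0]]
{'time': 0.15, 'joint_pos': array([-1.38668082e+00,  9.16825596e-02,  1.23159156e+00,  1.91233360e-05,
        1.81982961e+00, -5.66908305e-02]), 'dq': array([ 4.32675229e-04, -1.56731379e-04, -1.04047330e-03, -6.46038229e-05,
        1.22588115e-03, -8.50587650e-05]), 'joint_torque': array([ 1.61041440e-03, -4.47046030e+01, -4.06906128e+01,  6.99009025e-02,
        2.74878822e-02, -1.16693009e-04]), 'ee_pos': array([ 0.1430611 , -0.58246969,  0.22977864]), 'ee_rot': array([-7.54595441e-04,  9.92759725e-01,  1.20114765e-01, -3.88548750e-05]), 'ft_force': array([ 0.10888216,  0.26894232, -0.13089282]), 'moment': array([ 0.02173802,  0.0041186 , -0.03525364]), 'finger_gap': 0.08783609988117175}
```

View pics/scene0.png

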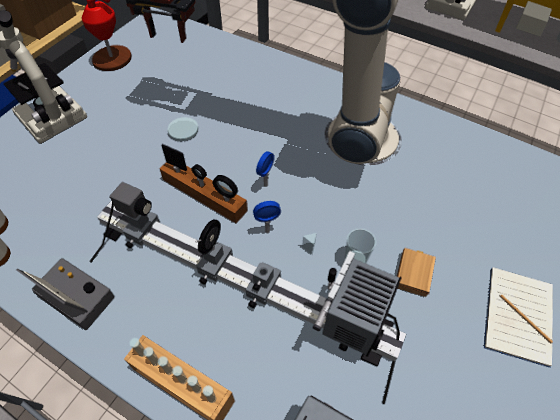

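View pics/side0.png

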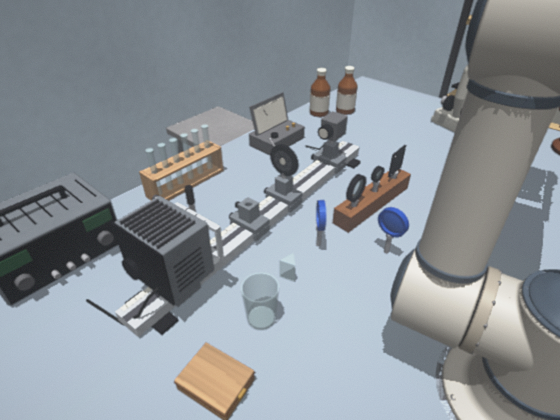

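View pics/wrist0.png

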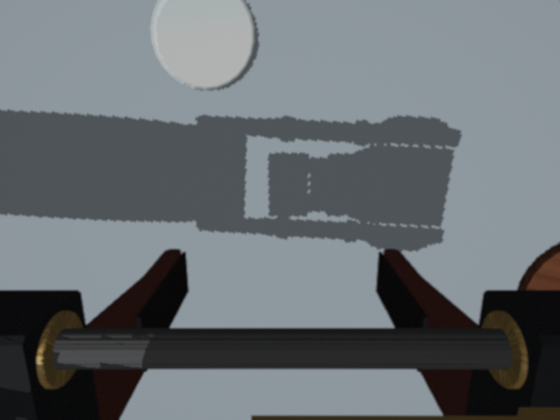

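The scene view shows the block with the slit plate (174,158), small lens (199,172) and large lens (225,186). The empty rider is at (264,275), the lamp house near (365,300) and the shutter post near (333,274). There are blue look-alikes at (265,163) and (267,211). Next I'll measure.

```bash
python3 - <<'E'
from h import *
s=load('scene0');P=cloud(s);
q=load('side0');Q=cloud(q)
def pr(P,u,v):print((u,v),np.round(P[v,u],4))
for u,v in [(264,268),(225,178),(225,186),(240,212),(333,272),(333,268),(332,276),(370,280),(208,222),(345,262),(120,215),(390,345),(190,180)]: pr(P,u,v)
print('side')
for u,v in [(248,206),(356,178),(190,188),(190,195),(165,215),(355,190)]: pr(Q,u,v)
for tag,im,(x0,y0,x1,y1) in [('zs',s['frame'],(150,140,420,380)),('zq',q['frame'],(100,120,420,330))]:
    c=im[y0:y1,x0:x1]; f=min(800/c.shape[1],600/c.shape[0]); cv2.imwrite(f'pics/{tag}.png',cv2.resize(c,None,fx=f,fy=f,interpolation=2)); print(f)
E
```

```text
(264, 268) [0.5749 0.0065 0.0904]
(225, 178) [ 0.4333 -0.1902  0.1315]
(225, 186) [ 0.4368 -0.1909  0.1041]
(240, 212) [ 0.4392 -0.1511  0.0256]
(333, 272) [0.5748 0.1604 0.2207]
(333, 268) [0.5669 0.1565 0.2201]
(332, 276) [0.5799 0.1616 0.2144]
(370, 280) [0.535  0.2251 0.185 ]
(208, 222) [ 0.4938 -0.2169 -0.0009]
(345, 262) [0.5202 0.1649 0.1785]
(120, 215) [ 0.6098 -0.4056  0.035 ]
(390, 345) [0.5727 0.3178 0.0371]
(190, 180) [ 0.4327 -0.3126  0.0476]
side
(248, 206) [0.5759 0.0167 0.0921]
(356, 178) [ 0.4323 -0.1847  0.1297]
(190, 188) [0.5673 0.1598 0.2217]
(190, 195) [0.5677 0.162  0.2073]
(165, 215) [0.5692 0.2167 0.1939]
(355, 190) [ 0.4281 -0.1806  0.1006]
2.5
2.5
```

View pics/zs.png

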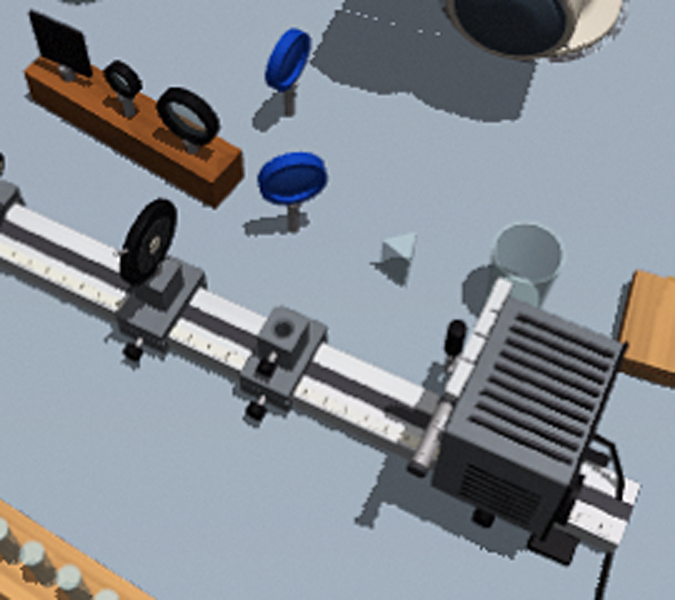

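View pics/zq.png

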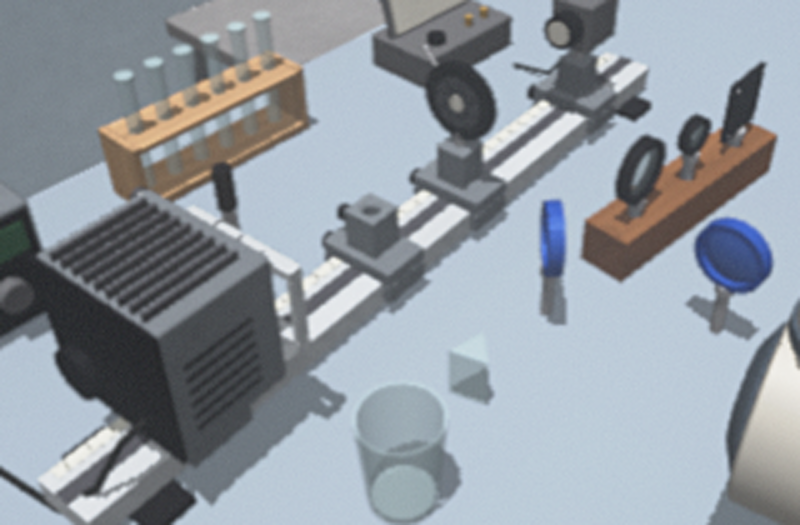

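```bash
python3 - <<'E'
from h import *
for t in ['scene0','side0']:
    d=load(t);P=cloud(d);f=d['frame'].astype(int);X,Y,Z=[P[...,i] for i in range(3)]
    print(t)
    def st(n,m):
        p=P[m]; 
        if len(p)<3: print(n,len(p));return
        r=cv2.minAreaRect(p[:,:2].astype(np.float32)*1000)
        print(n,len(p),'med',np.round(np.median(p,0),4),'mid',np.round((np.percentile(p,2,axis=0)+np.percentile(p,98,axis=0))/2,4),'zmax',p[:,2].max().round(4),'rect',np.round(r[0],1),np.round(r[1],1),round(r[2],1))
    m=(abs(X-.575)<.045)&(abs(Y-.01)<.045)
    st('rider top',m&(abs(Z-.091)<.004))
    m=(abs(X-.435)<.04)&(abs(Y+.19)<.045)
    st('lens',m&(Z>.068))
    p=P[m&(Z>.068)]; c=p[:,:2].mean(0); w,V=np.linalg.eigh(np.cov((p[:,:2]-c).T)); print('  normal ang',np.degrees(np.arctan2(V[1,0],V[0,0])))
    st('lens top',m&(Z>.118))
    st('rack top',(abs(X-.44)<.06)&(abs(Y+.24)<.2)&(abs(Z-.048)<.003)&(f[...,2]>f[...,0]+25))
    st('post',(abs(X-.57)<.025)&(abs(Y-.16)<.015)&(Z>.19))
    st('post top',(abs(X-.57)<.025)&(abs(Y-.16)<.015)&(Z>.218))
    st('guide',(abs(X-.57)<.12)&(abs(Y-.175)<.03)&(abs(Z-.176)<.004))
    st('lampall',(abs(X-.58)<.12)&(abs(Y-.23)<.1)&(Z>.170))
    st('lamproof',(abs(X-.58)<.12)&(abs(Y-.23)<.1)&(abs(Z-.193)<.003))
    st('iris',(abs(X-.57)<.08)&(abs(Y+.11)<.05)&(Z>.1))
    b=(f[...,0]>f[...,2]+60)&(f[...,0]>100)&(f[...,1]<80)&(X>.2)
    st('blue1',b&(Y>-.13)&(X<.6)&(X>.4)); st('blue2',b&(X<.4)&(Y>-.25))
    r=(abs(X-.58)<.06)&(abs(Z-.035)<.004)&(Y>-.45)&(Y<.4)
    st('rail',r)
E
```

```text
scene0
rider top 201 med [0.5848 0.009  0.0908] mid [0.5835 0.009  0.0905] zmax 0.0941 rect [583.    8.7] [36.3 34.7] 3.8
lens 397 med [ 0.4366 -0.1906  0.1037] mid [ 0.4338 -0.1925  0.1   ] zmax 0.132 rect [ 433.7 -193.6] [16.8 65.6] 0.2
  normal ang -176.52460179626385
lens top 111 med [ 0.4345 -0.1897  0.1256] mid [ 0.4336 -0.1936  0.1249] zmax 0.132 rect [ 433.7 -193. ] [15.3 49.4] 2.8
rack top 980 med [ 0.4362 -0.2669  0.0481] mid [ 0.4317 -0.2773  0.048 ] zmax 0.051 rect [ 428.2 -278.9] [261.5  52.7] 86.4
post 100 med [0.5776 0.1604 0.2169] mid [0.5737 0.1599 0.207 ] zmax 0.2231 rect [573.6 159.1] [14.3 13.7] 32.1
post top 46 med [0.5736 0.1592 0.2207] mid [0.5725 0.1591 0.2207] zmax 0.2231 rect [573.3 158.8] [14. 13.] 26.6
guide 329 med [0.5554 0.1714 0.1769] mid [0.5644 0.1808 0.1763] zmax 0.18 rect [565.2 172. ] [150.2  33.2] 12.6
lampall 3922 med [0.5753 0.2253 0.1861] mid [0.5691 0.2208 0.1883] zmax 0.2231 rect [561.2 216.5] [147.8 129.4] 3.6
lamproof 849 med [0.5682 0.2335 0.1925] mid [0.5675 0.2323 0.1927] zmax 0.1959 rect [569.  213.6] [101.6 118.9] 4.6
iris 539 med [ 0
[... 1311 characters left out ...]
2
lampall 4011 med [0.5547 0.233  0.1872] mid [0.5639 0.2219 0.1901] zmax 0.2236 rect [560.9 217.3] [147.9 130.5] 3.1
lamproof 1184 med [0.5668 0.2359 0.1929] mid [0.5676 0.2321 0.1927] zmax 0.196 rect [570.  215.6] [101.9 117.7] 3.9
iris 710 med [ 0.5885 -0.1167  0.1459] mid [ 0.5907 -0.1193  0.1425] zmax 0.1825 rect [ 593.6 -118.4] [83.5 14.7] 5.1
blue1 10 med [ 0.454  -0.0761  0.0902] mid [ 0.44   -0.0655  0.0963] zmax 0.1155 rect [442.6 -64.3] [ 7.7 61.7] 47.2
blue2 101 med [ 0.3103 -0.1462  0.0938] mid [ 0.3104 -0.1473  0.0902] zmax 0.1221 rect [ 310.4 -147.6] [ 9.9 59.2] 89.7
rail 3175 med [0.576 0.051 0.036] mid [ 0.5792 -0.0454  0.0351] zmax 0.039 rect [594.8 -53.8] [ 96.8 795.3] 3.8
```

```bash
cat >> h.py <<'E'
def q(th): 
    t=np.radians(th)/2; return np.array([0,np.cos(t),np.sin(t),0])
E
python3 - <<'E'
from h import *
# rail direction
for t in ['scene0','side0']:
    d=load(t);P=cloud(d);f=d['frame'].astype(int);X,Y,Z=[P[...,i] for i in range(3)]
    b=(abs(X-.59)<.06)&(abs(Z-.0355)<.003)&(f.min(-1)>170)
    ys=[];xl=[];
    for y in np.arange(-.4,.1,.02):
        m=b&(abs(Y-y)<.01)
        if m.sum()>10: ys.append(y); xl.append([X[m].min(),X[m].max()])
    xl=np.array(xl);print(t,len(ys),[np.degrees(np.arctan(np.polyfit(ys,xl[:,k],1)[0])).round(2) for k in (0,1)])
    m=(abs(X-.62)<.06)&(abs(Y+.40)<.08)&(Z>.1); p=P[m]
    r=cv2.minAreaRect(p[:,:2].astype(np.float32)*1000);print('sensor',np.round(r[0],1),np.round(r[1],1),r[2])
    # lens angle: line fit of top ring upper part mid
    m=(abs(X-.4335)<.012)&(abs(Y+.1935)<.035)&(Z>.07);p=P[m]
    r=cv2.minAreaRect(p[:,:2].astype(np.float32)*1000);print('lens',np.round(r[0],1),np.round(r[1],1),r[2])
for pos,th in [((.4335,-.1935,.11),90),((.4335,-.1935,.11),-90),((.583,.009,.16),0),((.583,.009,.16),180),((.573,.16,.19),90),((.573,.16,.19),-90)]:
    j=inverse_kinematics(np.array(pos),q(th)); print(pos,th,None if j is None else np.round(j,2))
E
```

```text
scene0 17 [np.float64(-5.19), np.float64(-4.12)]
sensor [ 609.5 -357.1] [50.9 76.2] 3.9494242668151855
lens [ 433.7 -193.6] [16.8 65.6] 0.18060043454170227
side0 16 [np.float64(-4.0), np.float64(-3.36)]
sensor [ 606.9 -344.8] [50.7 52.3] 3.554943561553955
lens [ 433.  -193.4] [15.6 67.7] 1.0099488496780396
(0.4335, -0.1935, 0.11) 90 [-0.49 -0.24  1.76 -0.    1.62 -0.49]
(0.4335, -0.1935, 0.11) -90 None
(0.583, 0.009, 0.16) 0 [-0.04  0.04  1.41 -0.    1.69  1.53]
(0.583, 0.009, 0.16) 180 [-0.04  0.04  1.41 -0.    1.69 -1.61]
(0.573, 0.16, 0.19) 90 [ 0.22  0.07  1.32 -0.    1.75  0.22]
(0.573, 0.16, 0.19) -90 None
```

```bash
python3 - <<'E'
from h import *
move_to(np.array([.4335,-.1935,.24]),q(90.5)); grab('wrist','w1'); grab('scene','s1')
s=state();print(s['time'],s['ee_pos'])
d=load('w1');P=cloud(d);X,Y,Z=[P[...,i] for i in range(3)]
m=(abs(X-.4335)<.015)&(abs(Y+.1935)<.036)&(Z>.07)&(Z<.14);p=P[m]
r=cv2.minAreaRect(p[:,:2].astype(np.float32)*1000);print('lens',len(p),np.round(r[0],1),np.round(r[1],1),r[2],p[:,2].max())
E
```

```text
2.0167 [ 0.43329834 -0.19431817  0.23986492]
lens 1584 [ 434.8 -195.3] [14. 65.] 1.3082435131072998 0.13222079227347777
```

View pics/w1.png

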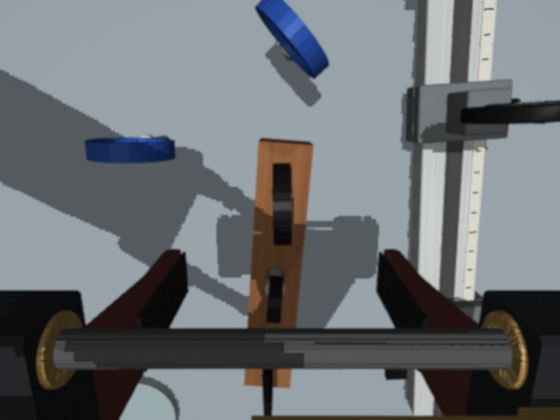

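The wrist view shows the lens ring edge-on at (283,205), about 1° off the x axis and between the open jaws. Its size and height match what they should be. I'll grasp it now.

```bash
python3 - <<'E'
from h import *
move_l(np.array([.434,-.1943,.112]),0.12,q(91))
f0=state()['ft_force'];close();s=state();print(s['time'],s['ee_pos'],s['finger_gap'],f0,s['ft_force'])
if .010<s['finger_gap']<.018:
    move_l(np.array([.434,-.1943,.255]),0.1,q(91)); s=state();print(s['time'],s['finger_gap'],s['ft_force'])
    grab('scene','s2');grab('side','q2');grab('wrist','w2')
E
python3 - <<'E'
import cv2,numpy as np
a=cv2.imread('pics/s2.png')[100:300,150:350];b=cv2.imread('pics/q2.png')[60:260,250:450]
cv2.imwrite('pics/c2.png',cv2.resize(np.hstack([a,b]),None,fx=2,fy=2))
E
```

```text
4.3583 [ 0.43400667 -0.19430083  0.11197543] 0.013714705678384745 [-0.43487776  0.04989184 -0.46827961] [ 0.47284455 -0.83689133 -0.52973059]
5.9417 0.014002235472766552 [-0.78203952 -0.11357617 -1.94722836]
```

View pics/c2.png

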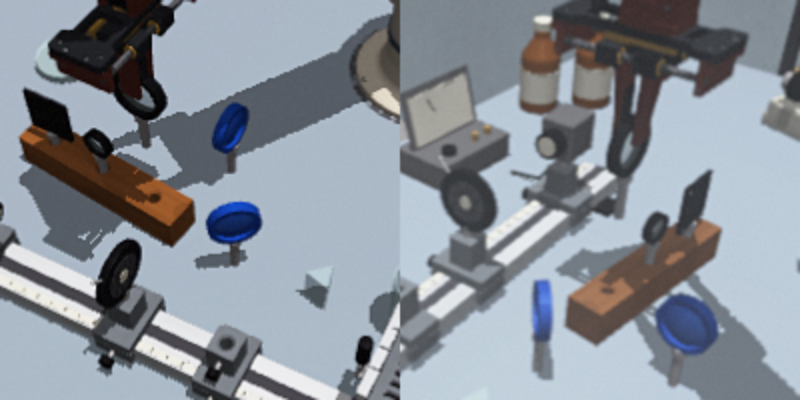

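View pics/w2.png

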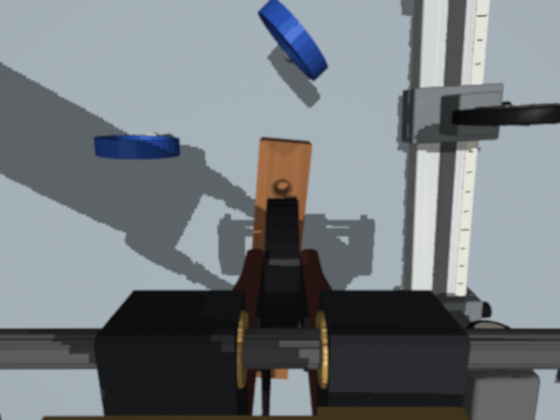

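The lens is lifted and upright in the jaws, and its hole in the block is empty. I'll measure the stem in the hand and then carry it over.

```bash
python3 - <<'E'
from h import *
for t in ['s2','q2']:
    d=load(t);P=cloud(d);X,Y,Z=[P[...,i] for i in range(3)]
    for lo,hi in [(.152,.172),(.172,.195),(.2,.225)]:
        m=(abs(X-.434)<.04)&(abs(Y+.194)<.045)&(Z>lo)&(Z<hi); p=P[m]
        if len(p): print(t,lo,len(p),np.round((p.min(0)+p.max(0))/2,4),np.round(np.ptp(p,axis=0),4),np.round(np.median(p,0),4))
    m=(abs(X-.434)<.03)&(abs(Y+.194)<.03)&(Z>.10)&(Z<.19);print('lowest',np.nanmin(Z[m]))
s=state()
move_l(np.array([.44,.0,.265]),0.15,q(140))
move_l(np.array([.583,.009,.265]),0.15,q(184))
s=state();print(s['time'],s['ee_pos'],s['finger_gap'],s['joint_pos'])
grab('scene','s3');grab('side','q3')
for t in ['s3','q3']:
    d=load(t);P=cloud(d);X,Y,Z=[P[...,i] for i in range(3)]
    for lo,hi in [(.162,.18),(.18,.205),(.208,.225)]:
        m=(abs(X-.583)<.04)&(abs(Y-.009)<.04)&(Z>lo)&(Z<hi); p=P[m]
        if len(p): print(t,lo,len(p),np.round((p.min(0)+p.max(0))/2,4),np.round(np.ptp(p,axis=0),4),np.round(np.median(p,0),4))
    m=(abs(X-.583)<.025)&(abs(Y-.009)<.025)&(abs(Z-.091)<.004);p=P[m];r=cv2.minAreaRect(p[:,:2].astype(np.float32)*1000);print('col',len(p),r)
E
python3 - <<'E'
import cv2,numpy as np
a=cv2.imread('pics/s3.png')[150:350,180:380];b=cv2.imread('pics/q3.png')[60:260,150:350]
cv2.imwrite('pics/c3.png',cv2.resize(np.hstack([a,b]),None,fx=2,fy=2))
E
```

```text
s2 0.152 26 [ 0.4347 -0.1933  0.1624] [0.0096 0.0108 0.0169] [ 0.437  -0.1905  0.1608]
s2 0.172 35 [ 0.4345 -0.1935  0.1828] [0.0112 0.0105 0.0215] [ 0.4373 -0.1915  0.1814]
s2 0.2 125 [ 0.4347 -0.1955  0.2131] [0.0149 0.0603 0.0238] [ 0.4387 -0.1958  0.2155]
lowest 0.15043117535032757
q2 0.152 42 [ 0.4324 -0.1926  0.1621] [0.0102 0.0107 0.0198] [ 0.4318 -0.1897  0.1625]
q2 0.172 49 [ 0.4332 -0.1911  0.1837] [0.0119 0.0089 0.0223] [ 0.4314 -0.1902  0.1841]
q2 0.2 132 [ 0.4317 -0.1922  0.2126] [0.0149 0.0585 0.0247] [ 0.4292 -0.1913  0.2155]
lowest 0.15192352938817644
8.65 [0.58271817 0.00873281 0.26501094] 0.013758399320411618 [-4.33579500e-02  5.45416572e-02  1.20800912e+00 -5.48913523e-05
  1.87931951e+00 -1.68263872e+00]
s3 0.162 26 [0.5846 0.0109 0.1709] [0.0109 0.008  0.0161] [0.5869 0.013  0.1707]
s3 0.18 28 [0.5861 0.0111 0.1929] [0.0071 0.007  0.0235] [0.5876 0.0123 0.1913]
s3 0.208 51 [0.5805 0.0144 0.2171] [0.0332 0.0092 0.0157] [0.5832 0.0154 0.2224]
col 196 ((583.3104248046875, 8.647528648376465), (34.59784698486328, 34.257991790771484), 3.287388324737549)
q3 0.162 40 [0.5809 0.0103 0.1711] [0.0088 0.0096 0.0169] [0.5791 0.0125 0.1713]
q3 0.18 57 [0.5806 0.0112 0.1923] [0.0119 0.0094 0.0244] [0.5794 0.0128 0.1933]
q3 0.208 72 [0.582  0.013  0.2166] [0.0375 0.0119 0.0166] [0.5797 0.0157 0.2205]
col 172 ((582.8972778320312, 8.683531761169434), (36.500667572021484, 36.12626647949219), 6.068006992340088)
```

View pics/c3.png

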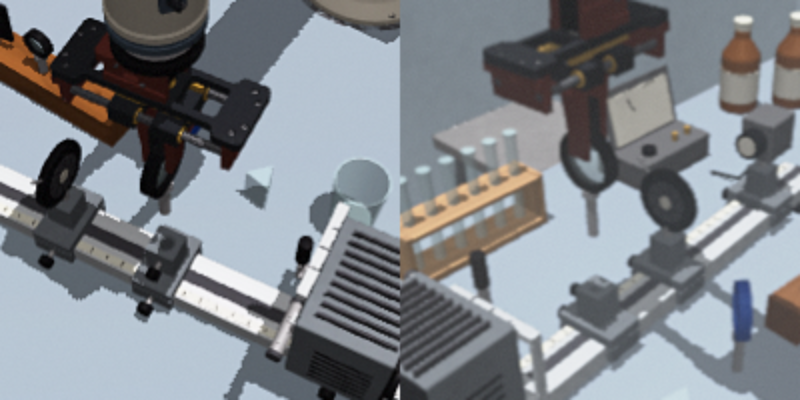

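The stem's measured axis agrees with the TCP to within about 1 mm, and the bore is at (0.583, 0.0087). I'll lower it in steps with force checks.

```bash
python3 - <<'E'
from h import *
f0=state()['ft_force']
ok=True
for z in [.205,.192,.186,.180,.172,.164,.158,.1565]:
    move_l(np.array([.5831,.0087,z]),0.06,q(184)); s=state();df=s['ft_force']-f0
    print(round(s['time'],2),z,s['ee_pos'].round(4),df.round(2),round(s['finger_gap'],4))
    if np.linalg.norm(df)>8: ok=False;break
grab('scene','s4');grab('side','q4')
E
python3 - <<'E'
import cv2,numpy as np
a=cv2.imread('pics/s4.png')[150:350,180:380];b=cv2.imread('pics/q4.png')[60:260,150:350]
cv2.imwrite('pics/c4.png',cv2.resize(np.hstack([a,b]),None,fx=2,fy=2))
E
```

```text
9.9 0.205 [0.5833 0.0087 0.2056] [-0.08 -0.64 -0.67] 0.0137
10.27 0.192 [0.5827 0.0087 0.1911] [-0.1  -0.35 -0.39] 0.014
10.52 0.186 [0.5829 0.0087 0.1854] [-1.07  0.36  0.32] 0.0143
10.77 0.18 [0.5829 0.0087 0.1793] [-0.86  0.11 -0.08] 0.0138
11.05 0.172 [0.5828 0.0087 0.1712] [ 0.69  0.16 -0.95] 0.0139
11.33 0.164 [0.5828 0.0087 0.1632] [-0.16  0.51 -0.09] 0.014
11.58 0.158 [0.5828 0.0087 0.1574] [ 0.35  0.37 -0.2 ] 0.0139
11.83 0.1565 [0.5831 0.0087 0.1565] [-0.45 -0.73  0.49] 0.014
```

View pics/c4.png

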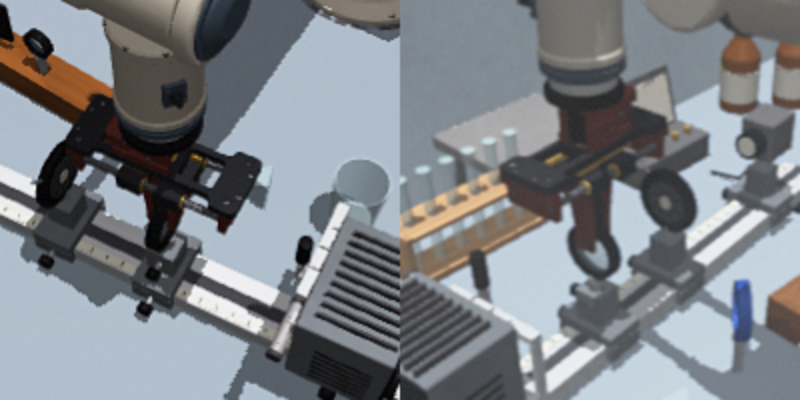

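The stem is down in the bore with no reaction force. I'll lower it the last bit, let go, retract and look.

```bash
python3 - <<'E'
from h import *
f0=state()['ft_force']
for z in [.1555,.1548,.154]:
    move_l(np.array([.5831,.0087,z]),0.03,q(184)); hold(0.1); s=state(); df=s['ft_force']-f0; print(z,s['ee_pos'].round(4),df.round(2))
    if df[2]>3: break
gripper_open(); hold(0.2); s=state();print(s['time'],s['finger_gap'],s['ft_force'])
move_l(np.array([.5831,.0087,.29]),0.15,q(184)); hold(.1)
grab('scene','s5');grab('side','q5');grab('wrist','w5')
for t in ['s5','q5','w5']:
    d=load(t);P=cloud(d);X,Y,Z=[P[...,i] for i in range(3)]
    m=(abs(X-.583)<.04)&(abs(Y-.009)<.02)&(Z>.11)&(Z<.18);p=P[m];r=cv2.minAreaRect(p[:,:2].astype(np.float32)*1000);print(t,len(p),r,'zmax',np.percentile(p[:,2],98))
print(state()['time'])
E
python3 - <<'E'
import cv2,numpy as np
a=cv2.imread('pics/s5.png')[150:350,180:380];b=cv2.imread('pics/q5.png')[60:260,150:350]
cv2.imwrite('pics/c5.png',cv2.resize(np.hstack([a,b]),None,fx=2,fy=2))
E
```

```text
0.1555 [0.5831 0.0087 0.1555] [-1.04 -0.07 -1.52]
0.1548 [0.5832 0.0087 0.155 ] [-0.56 -0.25 -0.07]
0.154 [0.5833 0.0087 0.155 ] [-2.02 -0.95  5.45]
14.3917 0.08772415901962458 [ 0.93258338  0.76899712 -0.03211197]
s5 398 ((584.9033203125, 8.680588722229004), (65.59357452392578, 16.116220474243164), 4.052453994750977) zmax 0.17225331423634999
q5 595 ((582.771484375, 9.41135025024414), (66.33234405517578, 16.898984909057617), 3.53625750541687) zmax 0.17262866294312518
w5 1515 ((584.217041015625, 7.43205451965332), (62.948055267333984, 13.96254825592041), 4.053681373596191) zmax 0.17400153058853737
15.7
```

View pics/c5.png

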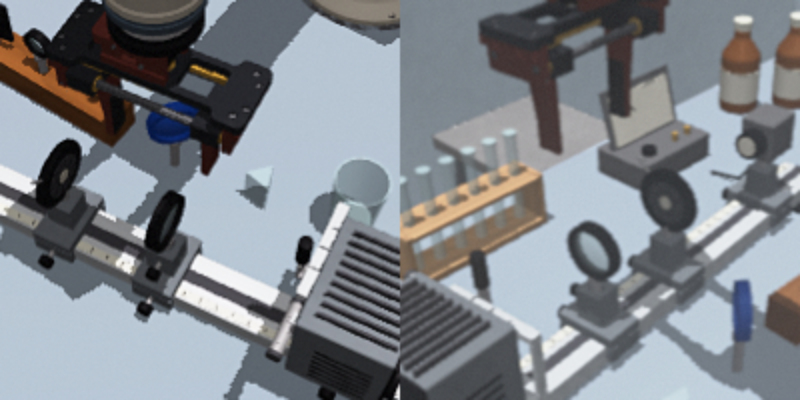

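View pics/w5.png

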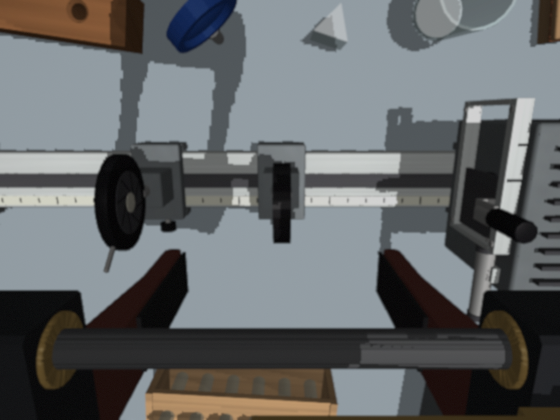

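The lens is fully seated: top at 0.172 m, yaw about 4° like the rail, and upright. Now for the shutter post.

```bash
python3 - <<'E'
from h import *
move_to(np.array([.573,.160,.29]),q(94)); hold(.1)
grab('wrist','w6');grab('scene','s6');grab('side','q6')
for t in ['w6','s6','q6']:
    d=load(t);P=cloud(d);X,Y,Z=[P[...,i] for i in range(3)]
    for lo,hi in [(.195,.218),(.218,.226)]:
        m=(abs(X-.573)<.02)&(abs(Y-.16)<.016)&(Z>lo)&(Z<hi);p=P[m]
        if len(p)>3:r=cv2.minAreaRect(p[:,:2].astype(np.float32)*1000);print(t,lo,len(p),r)
print(state()['time'],state()['ee_pos'])
E
```

```text
w6 0.195 195 ((574.150390625, 161.75656127929688), (14.844527244567871, 7.564817428588867), 3.0859851837158203)
w6 0.218 438 ((574.1981201171875, 158.02490234375), (14.231945037841797, 14.44076156616211), 85.03602600097656)
s6 0.195 13 ((575.2750244140625, 165.4899444580078), (1.6638189554214478, 5.734513282775879), 76.14952850341797)
q6 0.195 94 ((569.2067260742188, 161.6367645263672), (16.393760681152344, 10.327247619628906), 65.68782043457031)
q6 0.218 42 ((572.098388671875, 161.56214904785156), (12.529533386230469, 13.758540153503418), 50.99196243286133)
17.5583 [0.57305743 0.15977055 0.2900181 ]
```

View pics/w6.png

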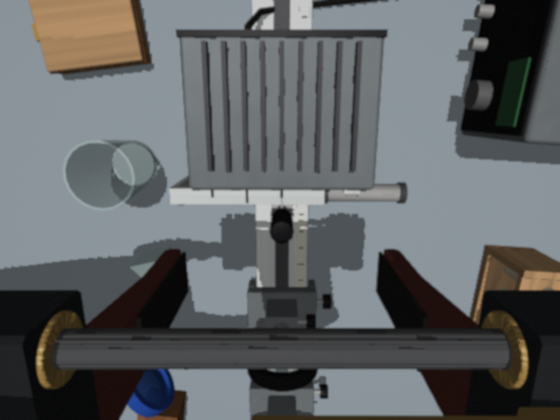

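The wrist view shows the post top at (282,230), centred between the jaws and clear of the lamp front. I'll grip it.

```bash
python3 - <<'E'
from h import *
move_l(np.array([.5735,.1595,.196]),0.12,q(94)); s=state(); f0=s['ft_force'];print(s['ee_pos'],f0)
close(); hold(.1); s=state();print(s['time'],s['ee_pos'],s['finger_gap'],s['ft_force'])
grab('scene','s7');grab('side','q7')
if .012<s['finger_gap']<.018:
    u=np.array([-np.cos(np.radians(4)),-np.sin(np.radians(4)),0]);p0=np.array([.5735,.1595,.196])
    for k in (.008,.016,.025):
        move_l(p0+k*u,0.03,q(94)); hold(.2); s=state();print(k,s['ee_pos'].round(4),s['finger_gap'],(s['ft_force']-f0).round(2))
    grab('scene','s8');grab('side','q8');grab('wrist','w8');print(s['time'])
E
python3 - <<'E'
import cv2,numpy as np
for n in '78':
    a=cv2.imread(f'pics/s{n}.png')[200:350,270:420];b=cv2.imread(f'pics/q{n}.png')[130:280,110:260]
    cv2.imwrite(f'pics/c{n}.png',cv2.resize(np.hstack([a,b]),None,fx=2.6,fy=2.6,interpolation=2))
E
```

```text
[0.57384614 0.15958508 0.19714601] [-0.31595235  0.79004887  0.19915636]
19.7083 [0.57287908 0.15944736 0.19595503] 0.014480933015036952 [-5.69824774 -1.19386086  1.64820935]
0.008 [0.5658 0.159  0.196 ] 0.014193541598733221 [ 3.69  0.26 -1.93]
0.016 [0.5578 0.1584 0.196 ] 0.0145664770852655 [ 5.77  0.12 -2.56]
0.025 [0.5492 0.1578 0.196 ] 0.014181279801736413 [ 5.95  0.1  -2.82]
21.6917
```

View pics/c7.png

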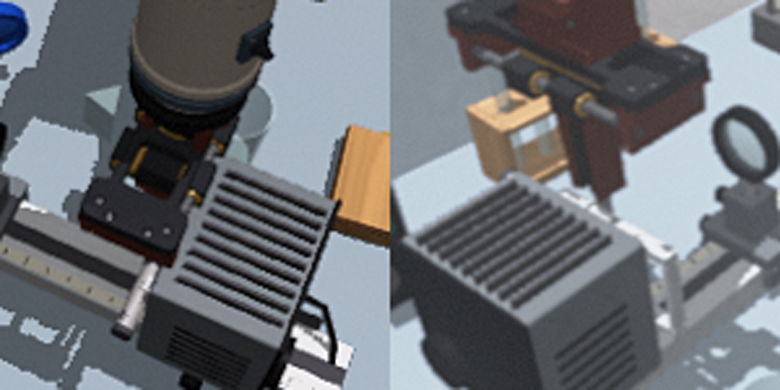

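View pics/c8.png

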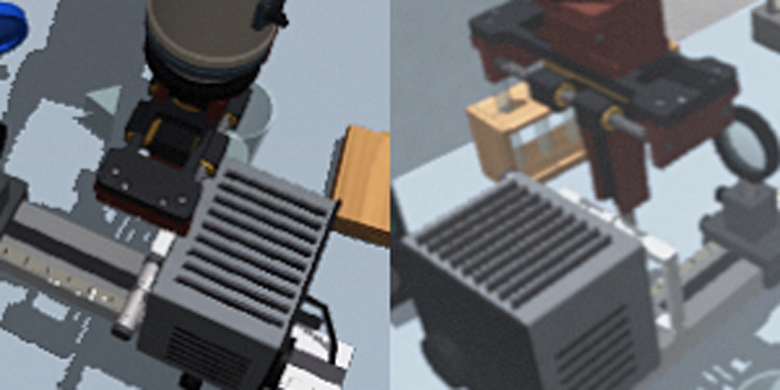

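View pics/w8.png

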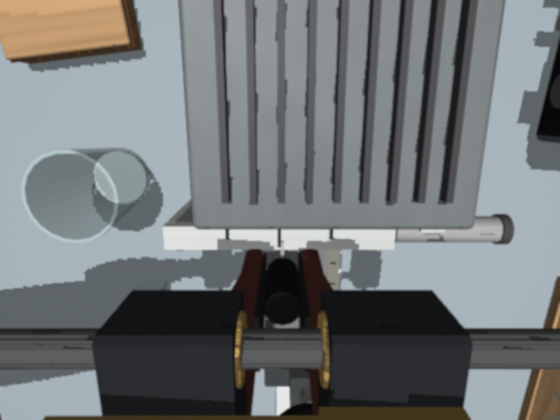

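The half mark is at column 280 and the post at 282, so it is close to half. I'll check numerically with averaged forces and depth.

```bash
python3 - <<'E'
from h import *
F=[];
for i in range(8): hold(.05); s=state();F.append(s['ft_force'])
print(np.mean(F,0),np.std(F,0),s['ee_pos'],s['time'])
d=load('w8');P=cloud(d)
for uv in [(227,234),(280,234),(332,234),(282,300)]: print(uv,P[uv[1],uv[0]].round(4))
X,Y,Z=[P[...,i] for i in range(3)]
m=(abs(X-.55)<.015)&(abs(Y-.16)<.016)&(Z>.218)&(Z<.226);p=P[m];print(len(p),cv2.minAreaRect(p[:,:2].astype(np.float32)*1000))
c=cv2.resize(d['frame'][200:330,150:420],None,fx=2.9,fy=2.9,interpolation=2);cv2.imwrite('pics/c9.png',c)
E
```

```text
[ 6.56765084  0.78380932 -2.31288692] [0.56400855 0.21960399 0.45407634] [0.5491829  0.15781253 0.19600476] 22.2417
(227, 234) [0.5236 0.1698 0.1785]
(280, 234) [0.5489 0.1715 0.1783]
(332, 234) [0.5741 0.1727 0.1765]
(282, 300) [0.5506 0.1594 0.2213]
1654 ((550.7435913085938, 157.69239807128906), (30.061189651489258, 22.14009666442871), 4.091333389282227)
```

View pics/c9.png

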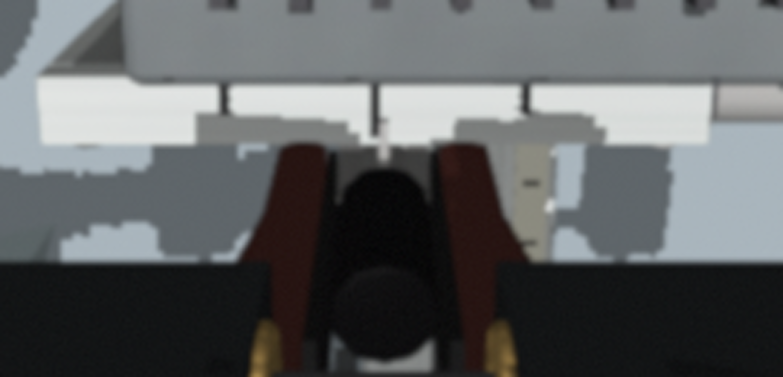

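The white pointer is about 3 px, or 1.5 mm, on the closed side of the half mark, so travel is about 23.5 mm. The encoder (23.7 mm) and the force (about 6.9 N) agree with that. I'll nudge it 1.3 mm, check, and hand in.

```bash
python3 - <<'E'
from h import *
u=np.array([-np.cos(np.radians(4)),-np.sin(np.radians(4)),0]);p0=np.array([.5735,.1595,.196])
move_l(p0+.0263*u,0.02,q(94)); hold(1.0)
d=grab('wrist','w9');grab('scene','s9');s=state();print(s['time'],s['ee_pos'],s['finger_gap'],s['ft_force'],np.abs(s['dq']).max())
c=cv2.resize(d['frame'][200:330,150:420],None,fx=2.9,fy=2.9,interpolation=2);cv2.imwrite('pics/c10.png',c)
dd=grab('side','q9');P=cloud(dd);X,Y,Z=[P[...,i] for i in range(3)]
m=(abs(X-.583)<.04)&(abs(Y-.009)<.02)&(Z>.11)&(Z<.18);p=P[m];print(len(p),cv2.minAreaRect(p[:,:2].astype(np.float32)*1000),np.percentile(p[:,2],98))
E
```

```text
23.5917 [0.54793541 0.15771711 0.19597295] 0.014315386283027995 [ 6.3358743   1.2052661  -2.15997145] 0.001612510440130201
529 ((582.3026733398438, 10.31348991394043), (65.06905364990234, 18.358877182006836), 3.7695446014404297) 0.1730035224297581
```

View pics/c10.png

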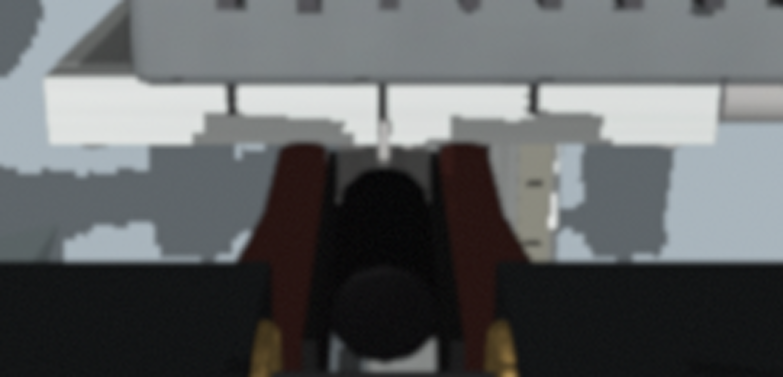

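View pics/s9.png

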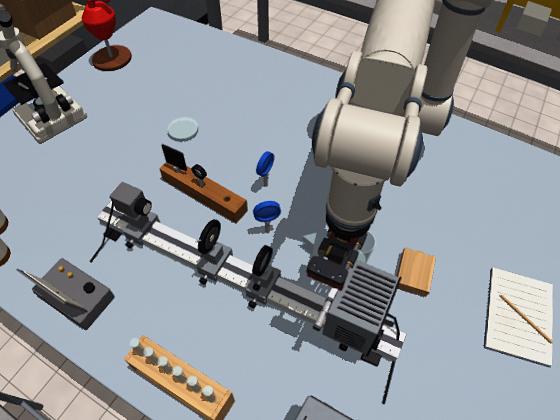

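The white pointer now lines up with the long half mark (zoomed column 383). The lens stands in the rider at (262,260), and everything else is where it was. Handing in.

```bash
python3 -c "
from h import *
print(job_done()); print(state()['time'])"
```

```text
the job is handed in; nothing more can be done
None
the job is handed in; nothing more can be done
```

I took the large lens from the block, lowered it into the empty socket and let go of it. I then gripped the shutter post, drew the shutter to half open and handed the job in still holding it there, at about 23.6 s of the 56 s allowed.

Last checks before handing in:
- **Lens:** its top measured about 172–173 mm above the table, against 172 mm when fully seated. It is upright, its yaw matches the rail's to about 1°, and its centre is within 1–2 mm of the bore. While lowering it, the only upward push I felt was about 5 N, when the foot reached the bottom of the bore.
- **Shutter:** the pointer sits on the long half mark, with about 25 mm of travel, and the joints were still. My first stop was about 1.5 mm short of the mark, so I moved it on by 1.3 mm.
- **Spring force:** the raw reading on the tool was about 6.3 N, against the expected 7.2 N. I put this down to sensor offset and noise of about 0.5 N.
- **Bystanders:** the other pieces looked unmoved in the last scene picture. I did not measure them, and the arm partly hid the beaker and prism.

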